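Isolate the relay, then crack its stuck glass lid and hold it ajar

ROBOT

A 6-joint arm with a two-finger parallel gripper is mounted at the origin on the work surface. World frame = base frame: x ahead of the robot, y to its left, z up, the work surface at z = 0. Lengths are in mm, angles in degrees, forces in N, time in s.
With the tool pointing down it reaches from about 350 to 850 mm from the base axis. Payload 8.1 kg.
Tool frame: the origin (TCP) lies at the very end of the fingers, on their centre line; the grasp point (between the pads) lies 19 mm behind it (r.grip_depth is the distance from the TCP to the grasp point, in mm); z points along the fingers, y is the direction in which the jaws open and shut (so a half turn about z gives the same grasp; the last joint's range is limited). The gripper opens to 85 mm and grips with 20 to 120 N. Pads are 22 mm wide; open, the fingers measure 114 mm over their backs; the gripper's body (76 mm by 85 mm) begins 54 mm behind the grasp point. The pads swing forward as they close: fully open they stand 13 mm farther back than shut.
Start: joints at [67.987, 7.471, 85.268, -0, 87.261, -4.893], TCP at [176.602, 573.426, 231.292] pointing down, gripper open.
Joint ranges: [-169.43, 169.43], [-51.17, 129.36], [1.28, 143.12], [-76.62, 256.62], [0, 156.53], [-152.29, 152.29]. Speed limits (degrees/s): [136.94, 136.94, 159.86, 180, 180, 180].

INTERFACE

Orientations are given as [roll, pitch, yaw] about the fixed x, y, z axes, in that order (R = Rz(yaw) Ry(pitch) Rx(roll)).
In Python, from bench import status, viewer, hand_in, r gives the robot as it stands.
- The arm moves only by the shell command python3 -m crank 'ROWS' [OPENING] [FORCE]. ROWS is a JSON object of lists of equal length, an entry for each row: "slide": the shift along the tool's x, y, z in m, a list of three; "twist": the turn about the tool's z in rad. A call has 1 to 8 rows; each row shifts and turns the commanded pose from where the row before left it, along the tool's axes as they then stand; what a row does not reach is not made up. A row lasts 1/10 s, in which the tool goes at most 50 mm and 8.59 degrees, less where a joint would pass 70% of its speed; a pose out of reach is approached as far as the arm can. A call with a gripper value outside its range is refused whole. OPENING is the closure, from 0 (fully open) to 1 (shut), set as the call begins (- or left out, the last holds). The fingers move at their own pace and stop on an object; FORCE is the grip in N (left out, the last holds). Time passes only in rows, so rows that do not move let the fingers close. It gives the time, the measured TCP pose, the force and the opening at its end, in the units of the state.
- status.sense(): the state, without advancing time (a new reading comes with each control period).
- viewer.snapshot(name): name is "scene" or "top"; returns a dict with "img" (480x640x3 uint8, red, green, blue), "fx", "fy", "cx", "cy" (pixels), "R" (3x3) and "t" (3): a world point X has camera coordinates R X + t. Camera axes: x right, y down, z forward; pixel columns grow to the right and rows downward; lengths in mm; the calibration is good to about 2 mm. A picture is of the moment at which its call begins. There is no depth.
- hand_in(): hands the job in, once; it reports no verdict.
The state is a dict: "time": time; "joint_pos": joint angles; "qd": joint speeds; "joint_efforts": joint torques, N m; "tool_pos": TCP position; "tcp_rot": TCP orientation; "ft_force": force on the tool from outside, world axes, zero at the start; "wrist_torque": the same for the moment, N m; "finger_gap": finger opening in mm.
Only numpy, scipy, OpenCV 4.12 (cv2) and the standard library are available. Lean on these libraries where they do the work, as an engineer would, in place of code of your own. Each camera call takes 0.05 s, during which the arm holds its last target.

TASK

Isolate the relay at the push-button box by pressing its three latching buttons fully home one at a time: the square one first, then the wide mushroom, then the narrow round one. Only then pinch the steel tab on the relay case's glass lid, pull until the sticky gasket lets go, without flinging the lid up, and hold the front edge about 3 cm open. Finish still holding the tab there - do not let go - with all three buttons down and the other items on the bench left where they were.

Things in the scene. Friction and masses are not known exactly. Their poses are not given: they have to be found in the camera images.
- square (a joint): Latching push button: springs up until pushed fully home, then clicks and stays down by itself. Joint value 0 = up, 0.008 m = fully down; over 0.006 counts as home, and it stays latched once pushed past there. It resists with about 4 N over the first half of its travel, then snaps down. This one has a square cap, 26 x 26 mm.
- square_top (a point): Centre of the top face of the square button (26 mm square, flat). Moves down with it. When up, the top is 84 mm above the bench.
- mushroom (a joint): Latching push button: springs up until pushed fully home, then clicks and stays down by itself. Joint value 0 = up, 0.008 m = fully down; over 0.006 counts as home, and it stays latched once pushed past there. It resists with about 4 N over the first half of its travel, then snaps down. This one has a wide round domed head, 42 mm diameter.
- mushroom_top (a point): Centre of the top of the wide mushroom button (42 mm diameter, slightly domed). Moves down with it. When up, the top is 84 mm above the bench.
- narrow (a joint): Latching push button: springs up until pushed fully home, then clicks and stays down by itself. Joint value 0 = up, 0.008 m = fully down; over 0.006 counts as home, and it stays latched once pushed past there. It resists with about 4 N over the first half of its travel, then snaps down. This one is a narrow round post, 16 mm diameter.
- narrow_top (a point): Centre of the top face of the narrow round button (16 mm diameter, flat). Moves down with it. When up, the top is 84 mm above the bench.
- box: Grey push-button box fixed to the bench, 90 (x) x 200 (y) x 60 mm high, origin under its centre. The three black buttons stand on its top in a row along its y, 60 mm apart, in any order, each on a 50 mm square plate.
- case: Black relay case fixed to the bench, 150 (x) x 130 (y) x 90 mm high, origin under its centre; its x axis points from the tab side to the hinge side. The glass lid on its top is a plate 154 x 134 x 10 mm in a black frame; its underside is 92 mm and its top 102 mm above the bench when shut.
- lid (a joint): Opening angle of the glass lid, hinged along the case's y axis at its +x rim: 0 = shut, positive = tab side up (turn about the case's +y). Pulled up at the tab, the sticky gasket resists with a peak of 12 to 20 N near 0.02 rad, then lets go with a small jump; from 0.09 rad on only the weight remains (2.5 N at the tab) and the lid drops back if let go. 0.2 rad = 30 mm gap at the front edge.
- lid_hinge (a point): Point on the hinge line in the middle of the lid's width, 94 mm above the bench. Its axes turn with the lid (x along the lid away from the tab, y along the hinge line).
- lid_front (a point): Middle of the lid's free front edge, 154 mm from the hinge line.
- tab_mid (a point): Centre, half-way up, of the upright steel lift tab fixed on the lid near its front edge. The tab is 22 (x) x 20 (y) x 34 mm high and 134 mm from the hinge line; the axes turn with the lid. This point lies 17 mm above the lid's top face, 119 mm above the bench when shut. Pinch the tab from above across its 20 mm width (its y axis), or across its 22 mm.
- plug: Bystander: squat brass test plug, 38 mm diameter, 44 mm tall, standing; origin under its centre.
- fuse_a: Bystander: red ceramic fuse carrier, 84 x 24 x 38 mm, lying; origin under its centre.
- fuse_b: Bystander: second red ceramic fuse carrier, the same as the first.
- driver: Bystander: chrome torque driver, 215 mm long, 30 mm thick, lying on the bench along its own x (handle to -x); origin under its collar.
- terminal: Bystander: steel terminal block with four knurled screws, 50 x 110 x 48 mm; origin under its centre.
- jar: Bystander: glass screw jar, 60 mm diameter, 70 mm tall; origin under its centre.
- meter: Bystander: hand-held grey meter lying flat, 150 x 78 x 42 mm; origin under its centre.
There are look-alikes about, which are no part of the job. Of the things shaped like the case, the black one is meant.

How it is judged:
By the outcome, as a careful person would: the job done as asked, in the order asked, and still so for the second after the job is handed in, while the arm keeps its last pose, push and grip.
It also fails if it takes over 54 s, if anything falls off the work surface, if the arm or the gripper's body presses on something with over 40 N, if the wrist force passes 120 N, or if a joint passes its speed limit or range.

## Working session

There is one attempt and no reset: what is moved stays moved. The work goes in short steps, Python scripts to look and compute and a shell command to move; the robot and the scene stay as the last step left them, time stands still between calls to the robot, and variables do not carry over. Pictures are saved under pics/ and viewed, and the job is handed in when it is done.

```bash
ls; mkdir -p pics; python3 - <<'E'
from bench import status, viewer, r
import cv2, numpy as np, pickle
print(status.sense())
for n in ("scene","top"):
    s=viewer.snapshot(n); cv2.imwrite(f"pics/{n}0.png",s["img"][:,:,::-1]); pickle.dump(s,open(f"{n}0.pkl","wb"))
    print(n,s["fx"],s["fy"],s["cx"],s["cy"],np.round(s["R"],4).tolist(),np.round(s["t"],1))
E
```

```text
pics
{'time': 0.0, 'joint_pos': array([ 6.79877478e+01,  7.51474747e+00,  8.53295224e+01,  5.40032026e-04,
        8.72614966e+01, -4.89356056e+00]), 'qd': array([ 0.01458705, -0.04474901, -0.01214677, -0.06780328, -0.03208728,
        0.00661823]), 'joint_efforts': array([ 2.63189713e-04, -5.69399035e+01, -5.00554240e+01, -2.71670592e-05,
        1.46223427e-02,  1.12706039e-04]), 'tool_pos': array([176.38489407, 572.91287478, 230.24586118]), 'tcp_rot': array([-1.79894665e+02, -9.55979841e-03,  1.62881273e+02]), 'ft_force': array([-0.35054544, -0.02617999, -0.02735456]), 'wrist_torque': array([ 0.02789213, -0.01399123, -0.00769549]), 'finger_gap': 85.52043426722128}
scene 517.1267452792605 517.1267452792605 316.879252276014 241.19593492946294 [[0.6285, 0.7776, -0.0193], [0.3967, -0.3418, -0.8519], [-0.669, 0.5278, -0.5233]] [-340.2 -122.1 1596.1]
top 440.3225832439093 440.3225832439093 323.6817042012159 236.4744772074017 [[0.1739, -0.9848, 0.001], [-0.9643, -0.1705, -0.2026], [0.1997, 0.0342, -0.9793]] [ -80.6  567.8 1035.3]
```

View pics/scene0.png

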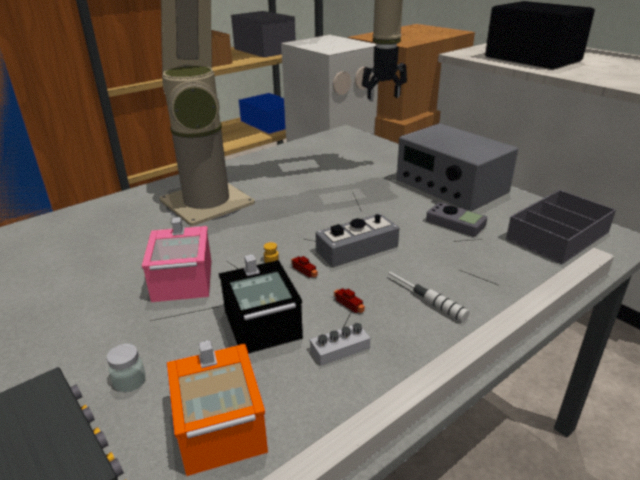

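View pics/top0.png

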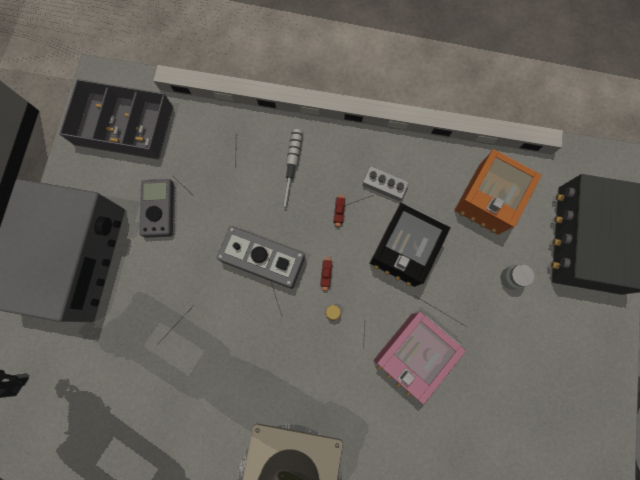

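The top view shows the button box at (261,256) with buttons at about (237,246), (260,255) and (282,264). The black case is at (410,245), with its tab at (402,262).

Possible mix-ups:
- **Case:** black at (410,245), orange at (500,192), pink at (420,357). I choose black.
- **Button box:** the box at (261,256) or the terminal block at (386,182), which has four screws. I choose the grey box.

Next I'll check the choice in close crops.

```bash
python3 - <<'E'
import cv2
a=cv2.imread("pics/top0.png"); b=cv2.imread("pics/scene0.png")
def crop(im,x0,y0,w,h,k): return cv2.resize(im[y0:y0+h,x0:x0+w],None,fx=k,fy=k,interpolation=cv2.INTER_CUBIC)
cv2.imwrite("pics/tbox.png",crop(a,210,215,100,75,8))
cv2.imwrite("pics/tcase.png",crop(a,360,195,100,100,6))
cv2.imwrite("pics/sbox.png",crop(b,305,190,100,75,8))
cv2.imwrite("pics/scase.png",crop(b,210,245,100,100,6))
E
```

```text
(no output)
```

View pics/tbox.png

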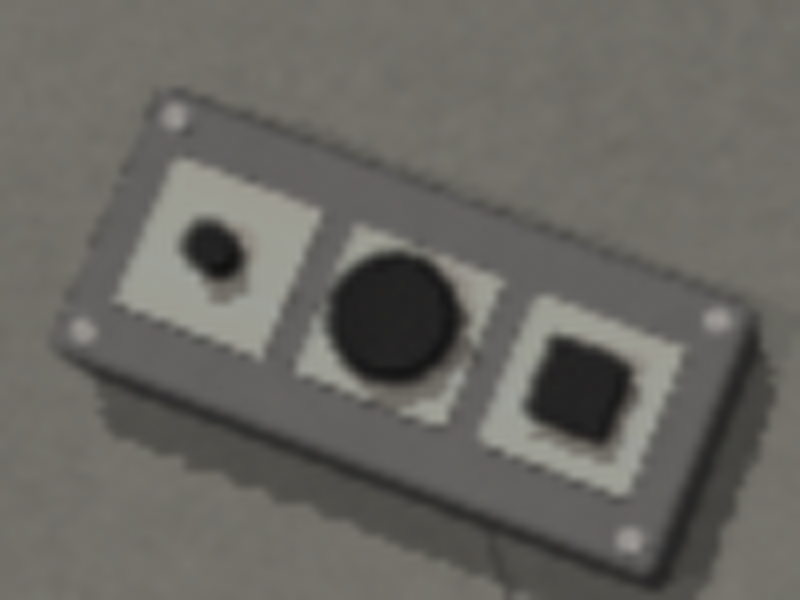

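View pics/tcase.png

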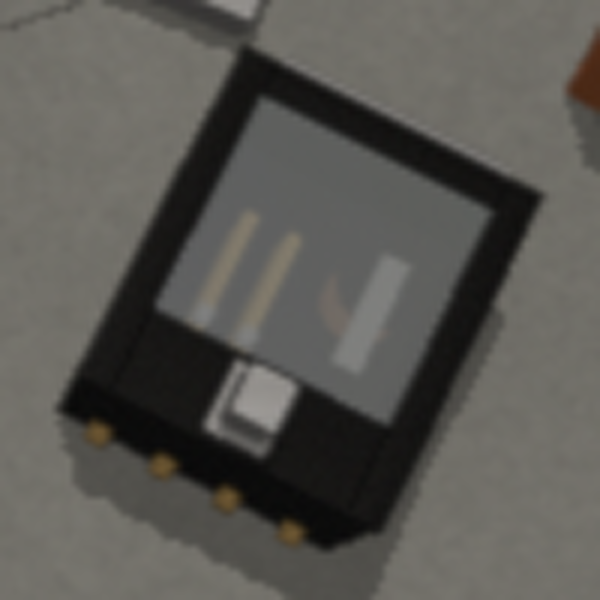

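View pics/sbox.png

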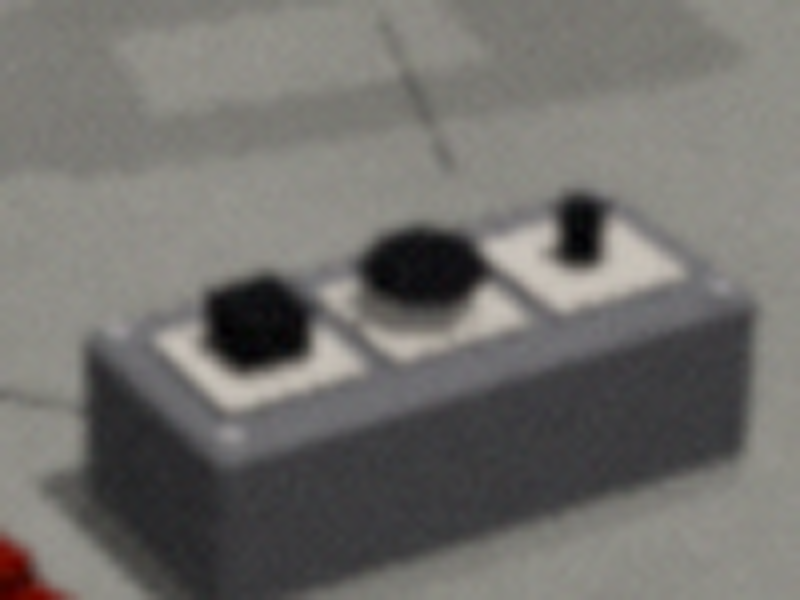

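View pics/scase.png

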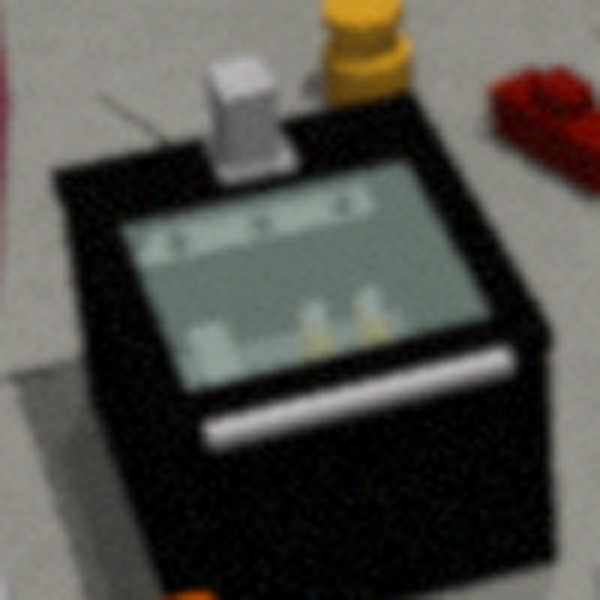

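The crops confirm it: in the top view the order left to right is narrow (212,249 in the crop), mushroom (395,317) and square (582,390). The case is the black one with the steel tab top at about (265,398) in its crop. Next I'll fit the poses.

```bash
cat > h.py <<'E'
import numpy as np,pickle,cv2
from scipy.optimize import least_squares
S={n:pickle.load(open(f"{n}0.pkl","rb")) for n in("scene","top")}
def proj(n,X):
    s=S[n];c=np.atleast_2d(X)@np.array(s["R"]).T+np.array(s["t"])
    return np.c_[s["fx"]*c[:,0]/c[:,2]+s["cx"],s["fy"]*c[:,1]/c[:,2]+s["cy"]]
def ray(n,uv,z):
    s=S[n];R=np.array(s["R"]);C=-R.T@np.array(s["t"])
    d=R.T@np.array([(uv[0]-s["cx"])/s["fx"],(uv[1]-s["cy"])/s["fy"],1]);return C+d*(z-C[2])/d[2]
def un(p,x0,y0,k): return np.array([(p[0]+.5)/k-.5+x0,(p[1]+.5)/k-.5+y0])
E
python3 - <<'E'
from h import *
T=lambda p:un(p,210,215,8); Q=lambda p:un(p,305,190,8); C=lambda p:un(p,360,195,6); D=lambda p:un(p,210,245,6)
print("camtop",-np.array(S["top"]["R"]).T@S["top"]["t"])
for n,p,z in(("plateN",(222,257),61),("plateS",(584,394),61),("screwc",(400.5,326),60),("sq",(578,385),84),("mu",(395,317),82),("na",(208,243),84)):
    print(n,ray("top",T(p),z).round(1))
for n,p,z in(("sq",(257,300),84),("mu",(423,258),82),("na",(582,202),84)): print("scene",n,ray("scene",Q(p),z).round(1))
print("tab top",ray("top",C((265,398)),136), ray("scene",D((243,77)),136))
for p in((247,45),(543,195),(380,530),(62,410)): print("lid",ray("top",C(p),102).round(1))
for p in((55,172),(410,97),(552,330)): print("lid sc",ray("scene",D(p),102).round(1))
E
```

```text
camtop [ 354.79399402  -18.03330705 1128.89833431]
plateN [510.2 224.4  61. ]
plateS [487.8 106.4  61. ]
screwc [498.8 166.1  60. ]
sq [487.3 106.1  84. ]
mu [498.3 164.5  82. ]
na [510.3 224.3  84. ]
scene sq [491.  105.7  84. ]
scene mu [502.6 164.8  82. ]
scene na [511.7 225.7  84. ]
tab top [ 533.04578173 -172.72275398  136.        ] [ 536.86284699 -171.6899571   136.        ]
lid [ 680.4 -151.1  102. ]
lid [ 639.5 -276.   102. ]
lid [ 495.6 -229.2  102. ]
lid [ 520.6 -100.3  102. ]
lid sc [ 499.4 -229.1  102. ]
lid sc [ 541.8 -106.8  102. ]
lid sc [ 683.3 -150.6  102. ]
```

Estimates from the two cameras, averaged:

| Point | Position (mm) |
|---|---|
| Square top | about (489,106,84) |
| Mushroom top | about (500,165) |
| Narrow top | about (511,225) |
| Case yaw | about -18° |
| Tab | about (534,-172) |

The tool's jaw axis (72.9°) already lies along the case's y axis (72°). I'll go over the square button with the gripper shut.

```bash
python3 -m crank '{"slide":[[-0.031,-0.025,0],[-0.031,-0.025,0],[-0.031,-0.025,0],[-0.031,-0.025,0],[-0.031,-0.025,0],[-0.031,-0.025,0],[-0.031,-0.025,0],[-0.031,-0.025,0]],"twist":[0,0,0,0,0,0,0,0]}' 1 40
python3 -m crank '{"slide":[[-0.031,-0.025,0.01],[-0.031,-0.025,0.02],[-0.031,-0.025,0.02],[-0.031,-0.025,0.02],[-0.031,-0.025,0.02],[-0.031,-0.025,0.02],[0,0,0],[0,0,0]],"twist":[0,0,0,0,0,0,0,0]}'
```

```text
time: 0.9
tool_pos: [355.1, 307.7, 231.0]
tcp_rot: [-180.0, -0.0, 162.9]
ft_force: [0.8, 0.0, 0.3]
finger_gap: -0.1
time: 1.7
tool_pos: [487.7, 110.3, 120.2]
tcp_rot: [-180.0, -0.1, 162.7]
ft_force: [-0.2, 0.0, -0.3]
finger_gap: -0.2
```

```bash
cat > snap.py <<'E'
import sys,cv2,numpy as np
from bench import status,viewer
tag=sys.argv[1]
for i,a in enumerate(sys.argv[2:]):
    n,x0,y0,w,h,k=a.split(",");x0,y0,w,h,k=map(int,(x0,y0,w,h,k))
    im=viewer.snapshot(n)["img"][:,:,::-1]
    cv2.imwrite(f"pics/{tag}_{n}.png",cv2.resize(im[y0:y0+h,x0:x0+w],None,fx=k,fy=k,interpolation=cv2.INTER_CUBIC))
s=status.sense();print(s["time"],s["tool_pos"].round(1),s["tcp_rot"].round(1),s["ft_force"].round(1),s["finger_gap"])
E
python3 snap.py a scene,290,150,130,110,6 top,200,200,130,100,6
```

```text
1.8 [488.2 111.8 121.6] [180.   -0.  162.9] [0.7 0.  0.5] 0.10886533137248014
```

View pics/a_scene.png

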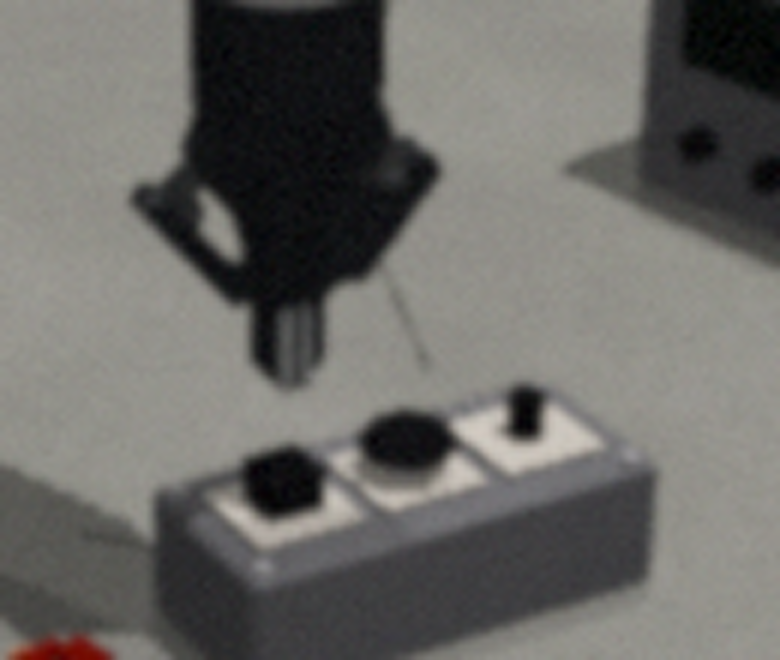

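View pics/a_top.png

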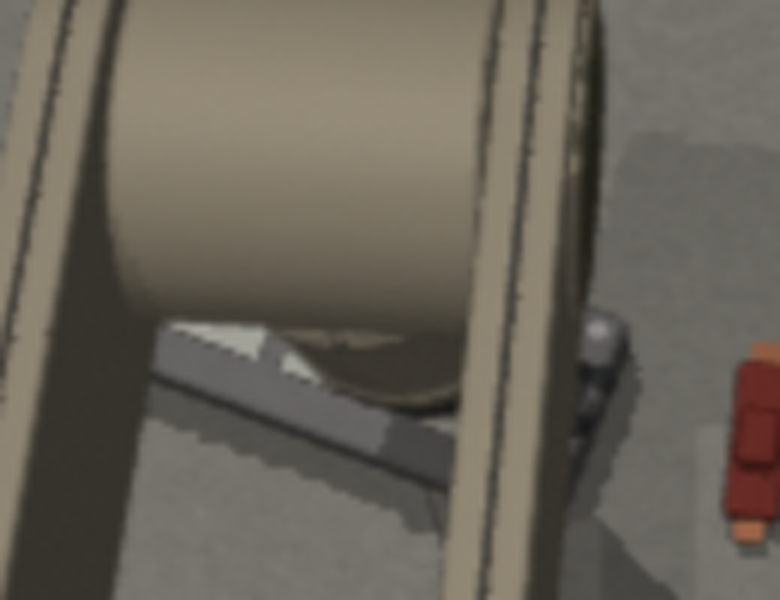

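The fingertips hang at crop (290,383), over the square cap at (283,475). I'll shift 5 mm and go down.

```bash
python3 -m crank '{"slide":[[-0.002,-0.005,0.005],[0,0,0.010],[0,0,0.010],[0,0,0.008],[0,0,0.002],[0,0,0.002],[0,0,0],[0,0,0]],"twist":[0,0,0,0,0,0,0,0]}'
```

```text
time: 2.6
tool_pos: [489.1, 105.8, 84.6]
tcp_rot: [180.0, 0.0, 162.9]
ft_force: [-0.5, -0.2, -0.5]
finger_gap: 0.1
```

```bash
python3 -m crank '{"slide":[[0,0,0.002],[0,0,0.002],[0,0,0.001],[0,0,0.001],[0,0,0.001],[0,0,0.001],[0,0,0],[0,0,0]],"twist":[0,0,0,0,0,0,0,0]}'
```

```text
time: 3.4
tool_pos: [488.6, 105.8, 76.2]
tcp_rot: [-180.0, -0.0, 162.9]
ft_force: [-0.0, 0.8, 1.1]
finger_gap: 0.0
```

```bash
python3 -m crank '{"slide":[[0,0,0.001],[0,0,0]],"twist":[0,0]}'
python3 -m crank '{"slide":[[0,0,-0.02],[0,0,-0.02],[0,0,0]],"twist":[0,0,0]}'
python3 snap.py b scene,290,150,130,110,6
```

```text
time: 3.6
tool_pos: [488.7, 105.8, 75.9]
tcp_rot: [-180.0, -0.0, 162.9]
ft_force: [-4.1, -1.2, 8.3]
finger_gap: -0.4
time: 3.9
tool_pos: [490.7, 106.1, 118.0]
tcp_rot: [179.9, 0.2, 162.9]
ft_force: [1.5, -0.6, 0.9]
finger_gap: 0.2
3.95 [489.9 105.9 116.5] [1.799e+02 1.000e-01 1.629e+02] [-1.  -0.  -0.9] 0.29128905116872206
```

View pics/b_scene.png

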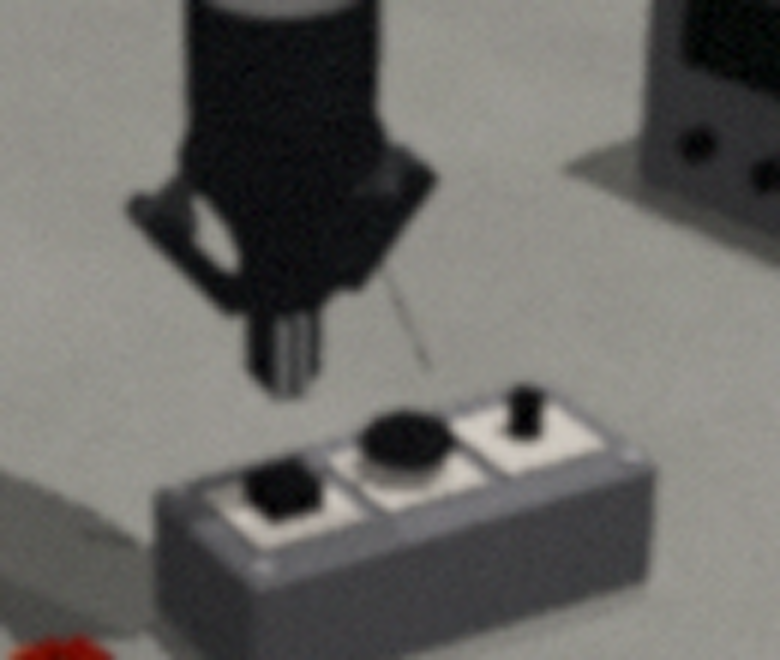

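The square cap has stayed lower (crop (284,490), top edge at 460 against 447 before). The force rose at z = 76, so it is home and latched. Mushroom next.

```bash
python3 -m crank '{"slide":[[0.004,0.030,0],[0.003,0.030,0],[0,0,0.010],[0,0,0.010],[0,0,0.008],[0,0,0.002],[0,0,0],[0,0,0]],"twist":[0,0,0,0,0,0,0,0]}'
python3 -m crank '{"slide":[[0,0,0.002],[0,0,0.002],[0,0,0.002],[0,0,0.001],[0,0,0.001],[0,0,0.001],[0,0,0.001],[0,0,0]],"twist":[0,0,0,0,0,0,0,0]}'
```

```text
time: 4.75
tool_pos: [499.9, 164.8, 85.5]
tcp_rot: [180.0, 0.0, 162.8]
ft_force: [0.5, -0.4, -0.5]
finger_gap: 0.4
time: 5.55
tool_pos: [499.7, 165.3, 75.7]
tcp_rot: [-180.0, -0.0, 162.9]
ft_force: [-2.5, -0.8, 5.3]
finger_gap: 0.0
```

Contact force of 5.3 N at z = 75.7, so it has bottomed. I'll press slightly more, retract and move to the narrow button.

```bash
python3 -m crank '{"slide":[[0,0,0.0005],[0,0,0],[0,0,-0.02],[0,0,-0.02],[0,0,0]],"twist":[0,0,0,0,0]}'
python3 snap.py c scene,290,150,130,110,6
python3 -m crank '{"slide":[[0.004,0.030,0],[0.003,0.030,0],[0,0,0.010],[0,0,0.010],[0,0,0.008],[0,0,0.002],[0,0,0],[0,0,0]],"twist":[0,0,0,0,0,0,0,0]}'
python3 snap.py d scene,290,150,130,110,6
```

```text
time: 6.05
tool_pos: [501.5, 165.7, 117.5]
tcp_rot: [179.9, 0.2, 162.9]
ft_force: [0.4, 0.0, 0.7]
finger_gap: -0.2
6.1 [500.7 165.5 115.9] [1.799e+02 1.000e-01 1.629e+02] [-0.2  0.6  0.1] -0.1789400427484553
time: 6.9
tool_pos: [510.8, 224.2, 84.9]
tcp_rot: [-180.0, 0.0, 162.8]
ft_force: [0.2, -0.0, -0.6]
finger_gap: 0.1
6.95 [511.1 224.3  85.2] [180.    0.  162.8] [0.1 0.7 0.5] -0.17789013523829122
```

View pics/c_scene.png

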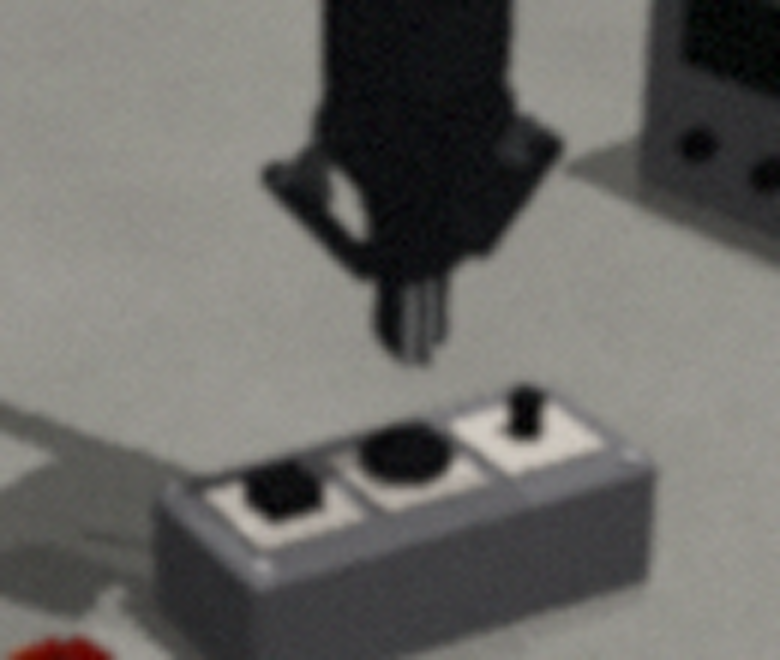

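View pics/d_scene.png

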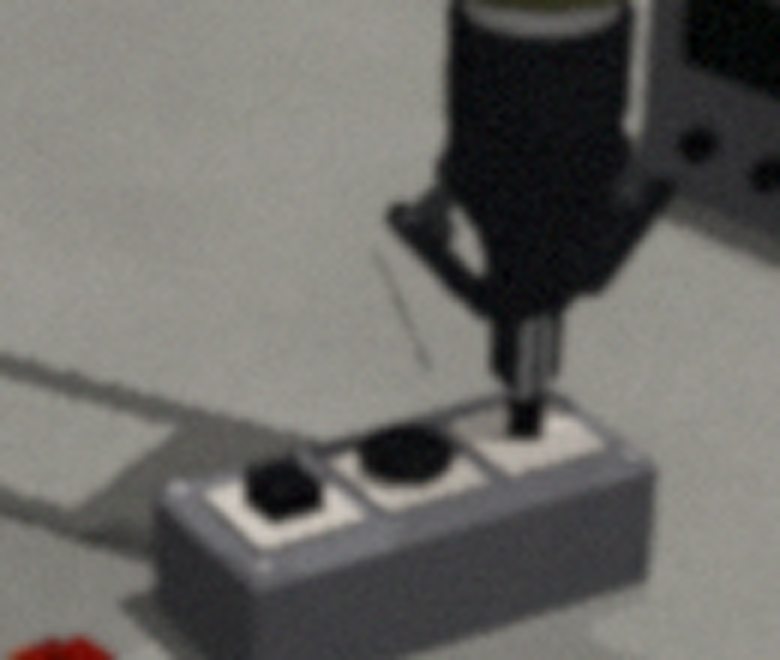

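The mushroom is down (crop (405,455)) and the square has stayed down (284,490). The fingers sit centred on the narrow post at (525,410).

```bash
python3 -m crank '{"slide":[[0,0,0.002],[0,0,0.002],[0,0,0.002],[0,0,0.001],[0,0,0.001],[0,0,0.001],[0,0,0],[0,0,0]],"twist":[0,0,0,0,0,0,0,0]}'
python3 -m crank '{"slide":[[0,0,0.001],[0,0,0]],"twist":[0,0]}'
```

```text
time: 7.75
tool_pos: [510.6, 224.7, 76.0]
tcp_rot: [-180.0, -0.0, 162.9]
ft_force: [-1.9, -0.4, 4.4]
finger_gap: -0.2
time: 7.95
tool_pos: [510.7, 224.7, 75.8]
tcp_rot: [-180.0, -0.0, 162.9]
ft_force: [-4.4, -1.7, 10.8]
finger_gap: 0.5
```

```bash
python3 -m crank '{"slide":[[0,0,-0.03],[0,0,-0.04],[0,0,-0.04],[-0.014,-0.037,-0.01],[-0.014,-0.037,0],[-0.014,-0.037,0],[-0.014,-0.037,0],[-0.014,-0.037,0]],"twist":[0,0,0,0,0,0,0,0]}'
python3 -m crank '{"slide":[[-0.014,-0.037,0],[-0.014,-0.037,0],[-0.014,-0.037,0],[-0.014,-0.037,0],[-0.013,-0.037,0],[0,0,0],[0,0,0],[0,0,0]],"twist":[0,0,0,0,0,0,0,0]}' 0.35 40
python3 snap.py e scene,200,140,260,220,3 top,350,180,120,120,5
```

```text
time: 8.75
tool_pos: [522.8, 25.8, 194.4]
tcp_rot: [180.0, -0.0, 162.9]
ft_force: [0.5, -0.2, -0.2]
finger_gap: 0.2
time: 9.55
tool_pos: [534.5, -169.0, 194.4]
tcp_rot: [180.0, -0.0, 162.9]
ft_force: [0.1, -0.5, -0.7]
finger_gap: 55.5
9.65 [ 534.7 -168.6  194.6] [180.  -0. 163.] [-0.9  0.3  0.2] 55.77738520169786
```

View pics/e_scene.png

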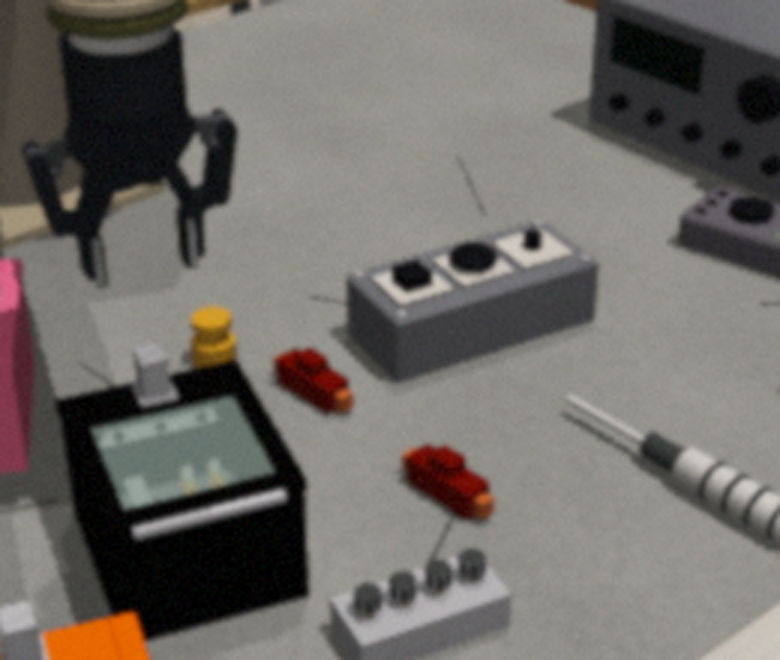

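View pics/e_top.png

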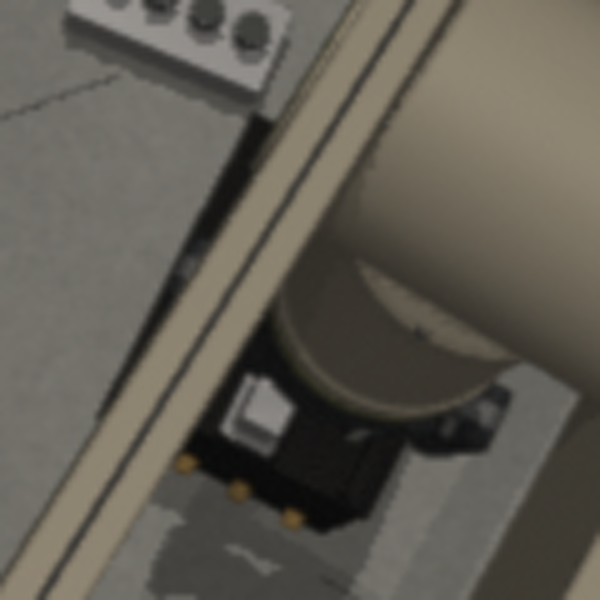

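All three buttons are down in the scene crop. The finger midpoint is over the tab, needing about 3 mm in y. I'll go down in two stages with a look before closing.

```bash
python3 -m crank '{"slide":[[0,-0.003,0.015],[0,0,0.02],[0,0,0.02],[0,0,0.01],[0,0,0.01],[0,0,0.005],[0,0,0],[0,0,0]],"twist":[0,0,0,0,0,0,0,0]}'
python3 snap.py f scene,200,200,120,100,6 top,380,230,60,60,10
```

```text
time: 10.45
tool_pos: [534.2, -172.9, 115.5]
tcp_rot: [-180.0, 0.1, 162.9]
ft_force: [-0.0, 0.4, 0.1]
finger_gap: 55.6
10.55 [ 534.4 -173.1  115.8] [-1.800e+02  1.000e-01  1.629e+02] [-0.6 -0.2 -0.2] 55.54439479591644
```

View pics/f_scene.png

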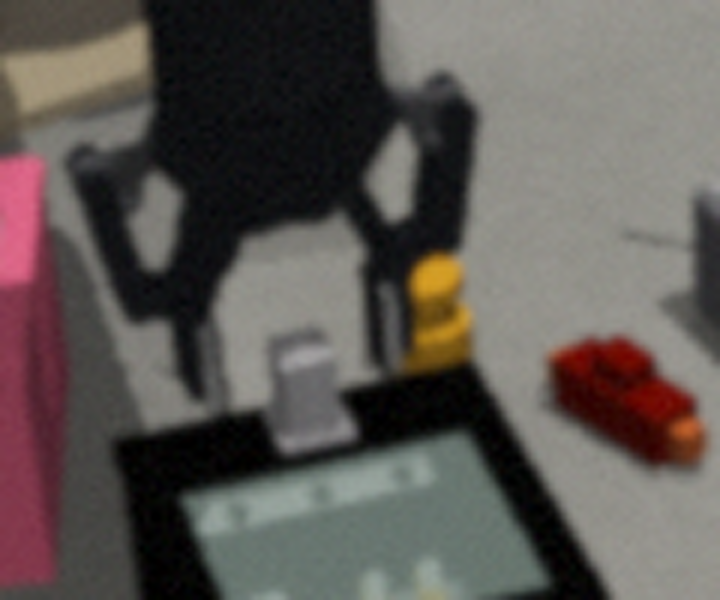

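View pics/f_top.png

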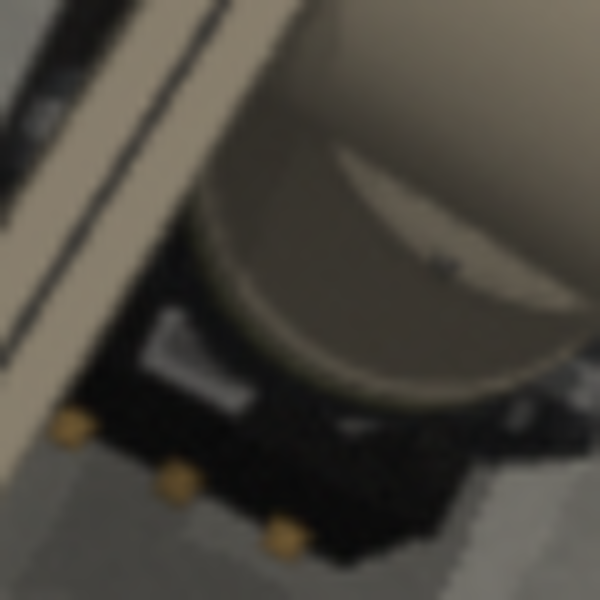

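The fingertips at (210,400) and (395,365) straddle the tab, whose middle is at about (303,383). The midpoint of the tips is (302,383), so it is centred. I'll go down 6 mm and close.

```bash
python3 -m crank '{"slide":[[0,0,0.004],[0,0,0.002],[0,0,0]],"twist":[0,0,0]}'
python3 -m crank '{"slide":[[0,0,0],[0,0,0],[0,0,0],[0,0,0],[0,0,0],[0,0,0],[0,0,0],[0,0,0]],"twist":[0,0,0,0,0,0,0,0]}' 1 70
python3 snap.py g scene,200,200,120,100,6
```

```text
time: 10.85
tool_pos: [533.5, -172.7, 108.3]
tcp_rot: [180.0, -0.0, 162.9]
ft_force: [-0.1, 0.1, -0.2]
finger_gap: 55.5
time: 11.65
tool_pos: [534.2, -171.5, 109.2]
tcp_rot: [179.9, 0.0, 162.9]
ft_force: [0.0, 7.4, 1.8]
finger_gap: 18.9
11.7 [ 534.2 -171.5  109.2] [179.9   0.  162.9] [0.5 6.8 3.7] 18.71072394026871
```

View pics/g_scene.png

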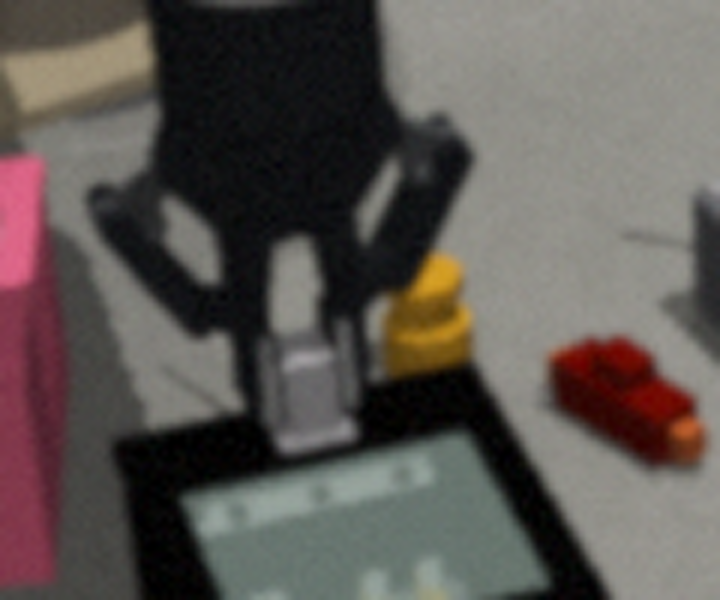

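The pads hold the tab squarely (gap 18.9 mm, tab at crop (308,390)). A small side load shows, so I'll ease 1 mm in +y, then pull slowly along the hinge arc.

```bash
python3 -m crank '{"slide":[[0,0.001,0],[0,0,0],[-0.0002,0,-0.001],[-0.0002,0,-0.001],[-0.0002,0,-0.001],[0,0,0]],"twist":[0,0,0,0,0,0]}'
python3 -m crank '{"slide":[[-0.0003,0,-0.001],[-0.0003,0,-0.001],[0,0,0]],"twist":[0,0,0]}'
```

```text
time: 12.3
tool_pos: [534.4, -171.5, 110.3]
tcp_rot: [179.9, -0.1, 162.9]
ft_force: [6.8, 3.2, -9.9]
finger_gap: 18.4
time: 12.6
tool_pos: [534.5, -171.5, 110.9]
tcp_rot: [179.9, -0.1, 162.9]
ft_force: [9.2, 0.8, -18.6]
finger_gap: 18.9
```

```bash
python3 -m crank '{"slide":[[-0.0003,0,-0.001],[0,0,0],[-0.0003,0,-0.001],[0,0,0]],"twist":[0,0,0,0]}'
```

```text
time: 13.0
tool_pos: [534.6, -171.5, 111.5]
tcp_rot: [179.9, -0.2, 162.9]
ft_force: [13.4, -0.1, -26.9]
finger_gap: 18.8
```

```bash
python3 snap.py i scene,200,200,120,100,6
```

```text
13.05 [ 534.6 -171.5  111.5] [179.9  -0.2 162.9] [ 13.1  -0.9 -25.8] 18.280395282610538
```

View pics/i_scene.png

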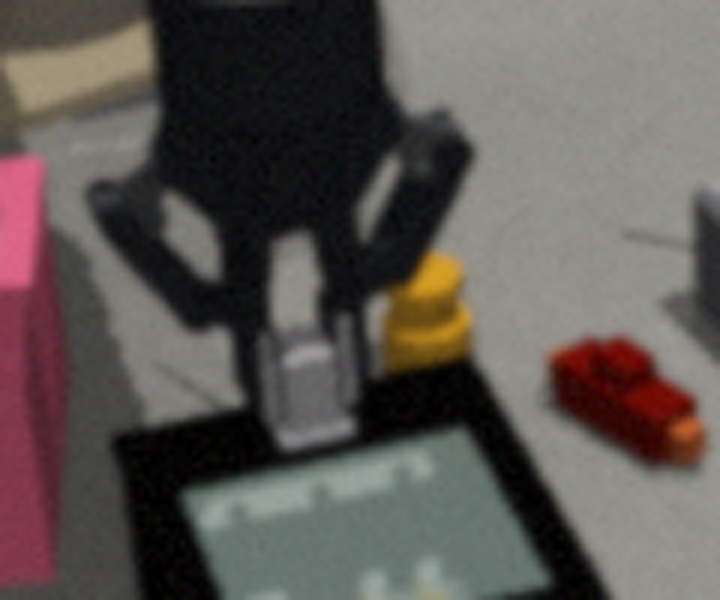

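Lid edge has begun to rise (26 N up, with a 13 N sideways part). I'll ease toward the hinge and keep lifting gently.

```bash
python3 -m crank '{"slide":[[-0.001,0,0],[-0.0005,0,0],[0,0,-0.0005],[0,0,-0.0005],[0,0,0]],"twist":[0,0,0,0,0]}'
```

```text
time: 13.55
tool_pos: [534.8, -171.6, 112.3]
tcp_rot: [179.9, -0.4, 162.9]
ft_force: [6.8, 1.7, -25.3]
finger_gap: 18.8
```

```bash
python3 -m crank '{"slide":[[-0.0003,0,-0.0005],[-0.0003,0,-0.0005],[0,0,0]],"twist":[0,0,0]}'
```

```text
time: 13.85
tool_pos: [535.5, -171.8, 114.9]
tcp_rot: [179.9, -0.4, 162.9]
ft_force: [-1.3, 4.8, -12.4]
finger_gap: 18.9
```

The gasket passed its peak with a small jump of about 2.5 mm. I'll carry on slowly along the arc.

```bash
python3 -m crank '{"slide":[[-0.0003,0,-0.001],[-0.0003,0,-0.001],[-0.0003,0,-0.001],[-0.0003,0,-0.001],[-0.0003,0,-0.001],[0,0,0]],"twist":[0,0,0,0,0,0]}'
```

```text
time: 14.45
tool_pos: [538.9, -172.9, 123.6]
tcp_rot: [180.0, -0.1, 162.9]
ft_force: [-4.1, 6.9, -5.4]
finger_gap: 18.7
```

```bash
python3 -m crank '{"slide":[[-0.0004,0,-0.001],[-0.0004,0,-0.001],[-0.0004,0,-0.001],[-0.0004,0,-0.001],[-0.0004,0,-0.001],[0,0,0]],"twist":[0,0,0,0,0,0]}'; python3 snap.py j scene,200,200,120,100,6
```

```text
time: 15.05
tool_pos: [541.1, -173.6, 128.9]
tcp_rot: [180.0, -0.0, 162.9]
ft_force: [-2.5, 5.9, -4.9]
finger_gap: 18.6
15.1 [ 541.1 -173.6  128.8] [180.   -0.  162.9] [-2.7  5.6 -4.2] 18.447913821840178
```

View pics/j_scene.png

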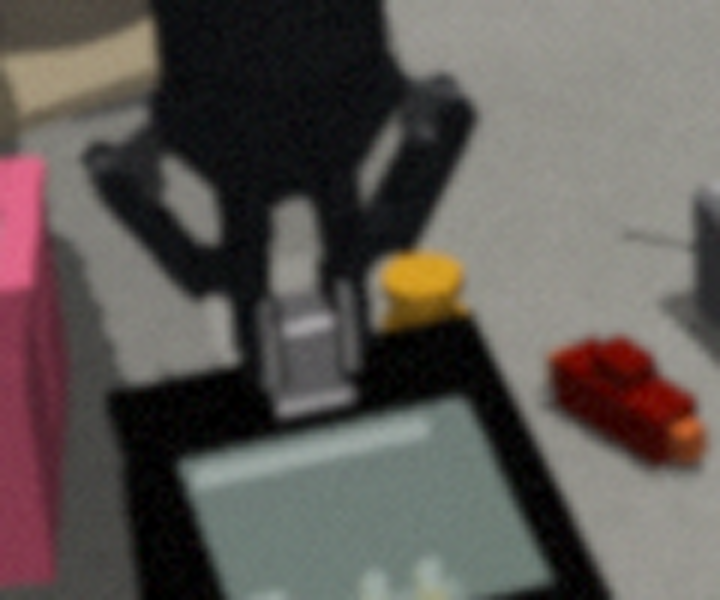

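The lid is opening with the tab still square in the pads (crop (310,365)), lifted about 20 mm so far. About 6 mm is left.

```bash
python3 -m crank '{"slide":[[-0.0005,0,-0.001],[-0.0005,0,-0.001],[-0.0005,0,-0.001],[-0.0005,0,-0.001],[-0.0005,0,-0.001],[-0.0005,0,-0.001],[0,0,0],[0,0,0]],"twist":[0,0,0,0,0,0,0,0]}'; python3 snap.py k scene,200,200,120,100,6 top,200,200,260,150,3
cp pics/k_scene.png pics/k1_scene.png; python3 - <<'E'
from bench import viewer
import cv2
cv2.imwrite("pics/kfull.png",viewer.snapshot("scene")["img"][:,:,::-1])
E
```

```text
time: 15.9
tool_pos: [544.0, -174.5, 134.8]
tcp_rot: [180.0, -0.0, 162.9]
ft_force: [-1.8, 5.7, -4.3]
finger_gap: 18.9
16.0 [ 544.  -174.6  134.8] [180.   -0.  162.9] [-1.7  5.7 -4.7] 18.995953593390933
```

View pics/k_scene.png

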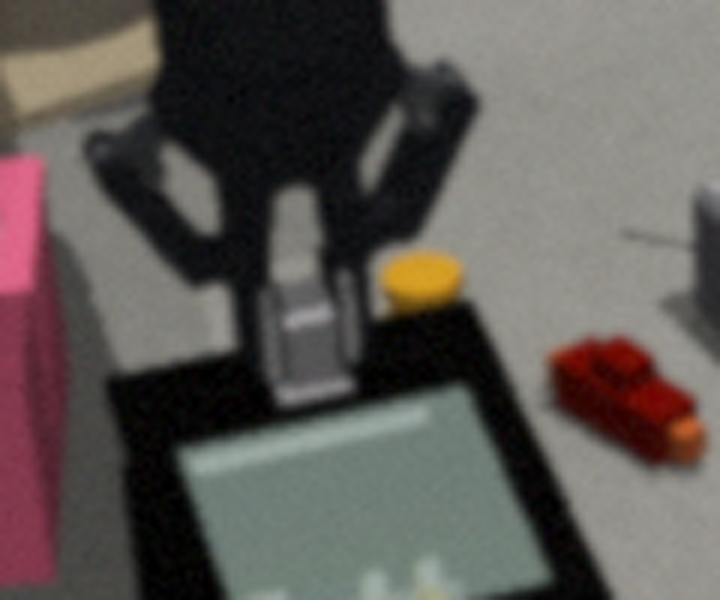

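View pics/kfull.png

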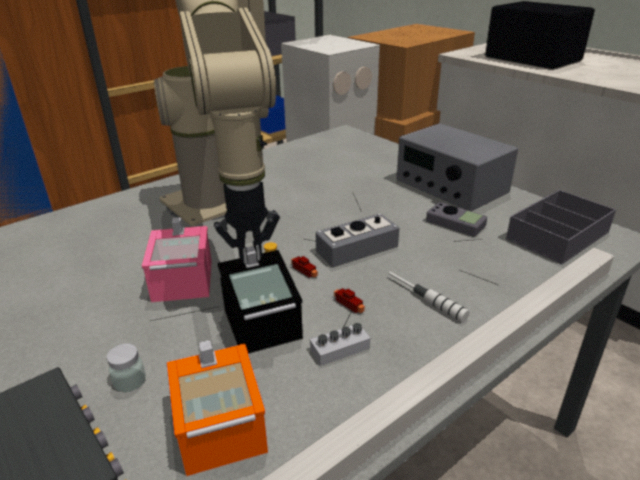

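```bash
python3 - <<'E'
from h import *
# lid model: hinge, yaw; predict lid top-left/right front corners & tab top in k_scene crop
c=np.radians(-18);ex=np.array([np.cos(c),np.sin(c),0]);ey=np.array([-np.sin(c),np.cos(c),0]);ez=np.array([0,0,1])
H=np.array([535,-171.8,94])+134*ex
for th in(0,.147,.18,.2,.22):
    P=[]
    for x,y,z in((-154,-67,8),(-154,67,8),(-145,10,42),(-123,-10,42)):
        X=H+ex*(x*np.cos(th)+z*np.sin(th))+ey*y+ez*(-x*np.sin(th)+z*np.cos(th)); P.append(X)
    print(th,((proj("scene",np.array(P))-[200,200]+.5)*6-.5).round(0).tolist())
E
```

```text
0 [[109.0, 437.0], [473.0, 356.0], [320.0, 323.0], [280.0, 367.0]]
0.147 [[102.0, 388.0], [472.0, 308.0], [320.0, 284.0], [280.0, 335.0]]
0.18 [[101.0, 378.0], [472.0, 298.0], [321.0, 276.0], [281.0, 329.0]]
0.2 [[101.0, 372.0], [472.0, 292.0], [321.0, 271.0], [281.0, 325.0]]
0.22 [[100.0, 366.0], [472.0, 286.0], [322.0, 266.0], [282.0, 322.0]]
```

The lid front corner went from (115,437) to (108,380). That matches about 0.175 rad (27 mm), while the tool rise suggests about 0.197 rad. I'll lift 2 mm more to settle between them near 30 mm, then check the hold for creep.

```bash
python3 -m crank '{"slide":[[-0.0005,0,-0.001],[-0.0005,0,-0.001],[0,0,0],[0,0,0]],"twist":[0,0,0,0]}'; python3 snap.py l scene,200,200,120,100,6
python3 -m crank '{"slide":[[0,0,0],[0,0,0],[0,0,0],[0,0,0],[0,0,0],[0,0,0],[0,0,0],[0,0,0]],"twist":[0,0,0,0,0,0,0,0]}'; python3 snap.py m scene,200,200,120,100,6; python3 snap.py n scene,300,190,110,80,7
python3 - <<'E'
import cv2
a=[cv2.imread(f"pics/{n}_scene.png").astype(int) for n in "lm"]; print(abs(a[0]-a[1]).mean())
E
```

```text
time: 16.45
tool_pos: [544.8, -174.8, 136.5]
tcp_rot: [180.0, -0.0, 162.9]
ft_force: [-1.4, 6.2, -6.7]
finger_gap: 18.5
16.5 [ 544.8 -174.8  136.5] [180.   -0.  162.9] [-0.8  6.4 -6.3] 18.973627413085605
time: 17.3
tool_pos: [544.7, -174.8, 136.5]
tcp_rot: [180.0, -0.0, 162.9]
ft_force: [-1.7, 5.7, -7.2]
finger_gap: 19.0
17.35 [ 544.7 -174.8  136.5] [180.   -0.  162.9] [-1.8  5.4 -5.7] 18.679400855693963
17.4 [ 544.7 -174.8  136.5] [180.   -0.  162.9] [-1.1  5.9 -5.9] 18.84145250182866
2.024770833333333
```

View pics/m_scene.png

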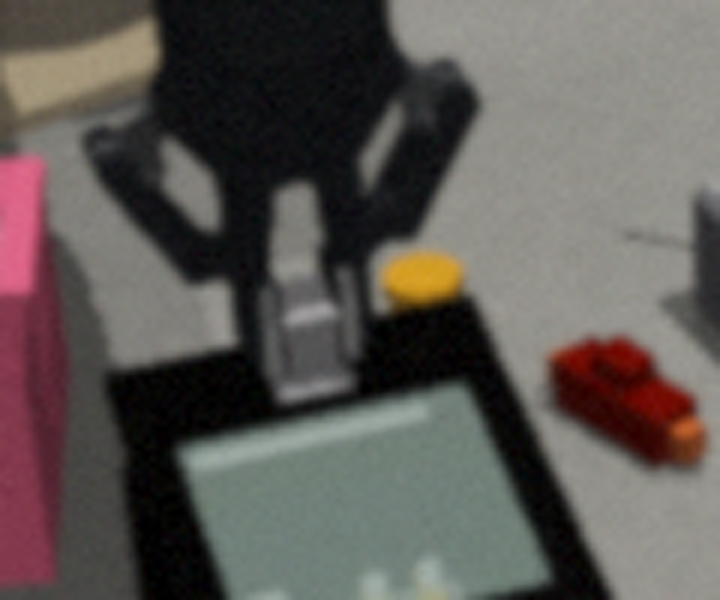

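View pics/n_scene.png

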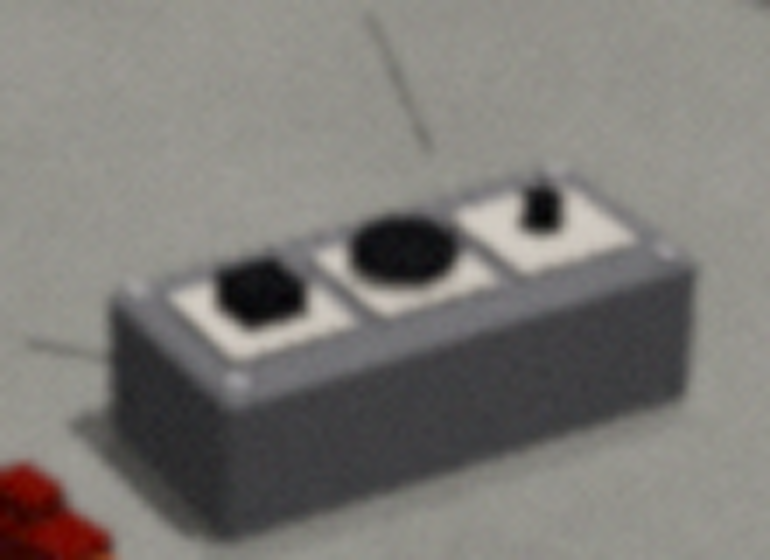

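The lid corner is now at (108,375), which the model puts at about 0.19 to 0.2 rad. The hold is steady over 0.9 s, and all three buttons are down (crop (262,292), (403,250), (540,208)). I'll hand in now.

```bash
python3 -c "
from bench import hand_in
print(hand_in())"
```

```text
the job is handed in; nothing more can be done
None
```

I pressed the square, mushroom and narrow buttons home in that order. I then pinched the tab on the black case and opened the lid to about 3 cm, and I handed in at 17.4 s still holding it.

- **Buttons:** each bottomed out at tool height z ≈ 76 mm with a rise in force, and the last picture shows all three still down.
- **Lid:** the gasket let go with a jump of about 2.5 mm, at up to about 27 N of pull. I then followed the hinge arc slowly. The last picture puts the lid at about 0.19–0.2 rad, roughly a 29–30 mm gap.
- **Hold:** the tool position, finger opening (about 19 mm) and picture did not change over the last 0.9 s. The bystanders looked to be where they started.

Two readings were not clean:
- **Opening angle:** the tool's rise gives a slightly larger opening, about 0.21 rad, than the picture. The pads may have slipped 1–2 mm during the pull.
- **Side load:** about 6 N of steady sideways load remained on the grip.

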